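# Release the latched key on the colony counter

### The job

One of the four identical white keys on the blue colony counter has been left latched down. Tap the keys lightly to find out which, then press that key fully home and let it go, so that it springs up level with the others; do not push the other three keys in further than a light tap, do not hammer on the counter, and leave everything around it where it is.

Things in the scene. Friction and masses are not known exactly. Their poses are not given: they have to be found in the camera images.
- console: blue colony counter, fixed on the table: case 250 x 250 mm, flat top 65 mm above the table; origin at the centre of its underside, z up, x from its key side to its display side. On top: four white keys in a row along y at x = -80 mm; a round stage (124 mm across, 5 mm high, at x = +25 mm) with a dish on it; a display hood, 30 mm high, along the +x edge.
- place1 (a point): place of the first (+y end) of the four identical keys (30 mm square white caps, 45 mm apart along the console's y): a point fixed to the case, at the centre of the key's top face when up, 18 mm above the panel; axes as the console's. It does not move with the key. Up keys yield at 3 N, then sink 1 mm per N, and spring back.
- place2 (a point): place of the second of the four identical keys (30 mm square white caps, 45 mm apart along the console's y): a point fixed to the case, at the centre of the key's top face when up, 18 mm above the panel; axes as the console's. It does not move with the key. The latched key's top stands 5 mm below this height, feels solid up to 8 N, then sinks 1 mm per N.
- place3 (a point): place of the third of the four identical keys (30 mm square white caps, 45 mm apart along the console's y): a point fixed to the case, at the centre of the key's top face when up, 18 mm above the panel; axes as the console's. It does not move with the key. Any key bottoms 13 mm below this height, at about 17 N; the latch lets go from 8.5 mm (about 12 N).
- place4 (a point): place of the fourth (-y end) of the four identical keys (30 mm square white caps, 45 mm apart along the console's y): a point fixed to the case, at the centre of the key's top face when up, 18 mm above the panel; axes as the console's. It does not move with the key. All four keys feel and work alike apart from the latch.
- catch (a joint): the hidden catch inside the counter that holds the latched key (whichever that is) down, m: 0 = holding; it is pushed aside when that key is pressed to about 8.5 mm or more below the up position, and reads 0.0038 or more once the key, let go, has sprung up past it. It does not tell which key.
- trip_b (a joint): hidden slide under one of the three keys that are not latched (it does not tell which), m: 0 = not disturbed; starts to move when that key is pushed in by more than 6 mm (9 N) and stays where it was pushed. A light tap does not move it.
- trip_c (a joint): hidden slide under one of the three keys that are not latched (it does not tell which), m: 0 = not disturbed; starts to move when that key is pushed in by more than 6 mm (9 N) and stays where it was pushed. A light tap does not move it.
- trip_d (a joint): hidden slide under one of the three keys that are not latched (it does not tell which), m: 0 = not disturbed; starts to move when that key is pushed in by more than 6 mm (9 N) and stays where it was pushed. A light tap does not move it.
- dish: closed petri dish, 91 mm across, 16 mm high, lying on the counter's round stage; origin at the centre of its underside; a bystander, not to be moved
- dish_stack: stack of three closed petri dishes, 91 mm across, 48 mm high, on the table beside the counter; origin at the centre of its underside; a bystander, not to be moved
- marker: blue marker pen, 125 mm long, 15 mm thick, lying along its x axis on the table in front of the key row; origin at the centre of its underside; a bystander, not to be moved
- beaker: small empty glass beaker, 60 mm across, 75 mm high, on the table beside the counter; origin at the centre of its underside; a bystander, not to be moved
- lamp: closed steel spirit lamp, 74 mm across, 64 mm high, on the table beside the counter; origin at the centre of its underside; a bystander, not to be moved
- slide_box: green box of slides, 50 x 75 mm, 70 mm high, on the table beside the counter; origin at the centre of its underside; a bystander, not to be moved
- flask: stoppered amber conical flask, 84 mm across at the foot, 126 mm high, on the table beside the counter; origin at the centre of its underside; a bystander, not to be moved

How it is judged:
By the outcome, as a careful person would: the job done as asked, in the order asked, and still so for the second after the job is handed in, with the robot touching nothing.
It also fails if it takes over 48 s, if anything falls off the work surface, if the arm or the gripper's body presses on something with over 40 N, if the wrist force passes 120 N, or if a joint passes its speed limit or range.

### The arm

A 7-joint arm with a two-finger parallel gripper is mounted at the origin on the work surface. World frame = base frame: x ahead of the robot, y to its left, z up, the work surface at z = 0. Lengths are in m, angles in rad, forces in N, time in s.
With the tool pointing down it reaches from about 0.425 to 0.925 m from the base axis. Payload 6.8 kg.
Tool frame: the origin (TCP) lies midway between the tips of the shut fingers; the grasp point (between the pads) lies 19 mm behind it; z points along the fingers, y is the line along which they close (so a half turn about z gives the same grasp; the last joint's range is limited). The gripper opens to 85 mm and grips with 20 to 120 N. Pads are 22 mm wide; open, the fingers measure 114 mm over their backs; the gripper's body (76 mm by 85 mm) begins 54 mm behind the grasp point. The pads swing forward as they close: fully open they stand 13 mm farther back than shut.
Start: joints at [-1.288, 0.477, 0.022, 1.555, -0.011, 1.109, -0.083], TCP at [0.257, 0.624, 0.231] pointing down, gripper open.
Joint ranges: [-2.96, 2.96], [-0.34, 2.1], [-1.41, 1.46], [0.24, 2.44], [-1.37, 4.51], [0.17, 1.92], [-2.96, 2.96]. Speed limits (rad/s): [2.39, 2.39, 3.14, 3.14, 3.14, 3.14, 3.14].

### API

Orientations are given as a unit quaternion [w, x, y, z].
In Python, from station import bot gives the robot as it stands.
- The arm moves only by the tool jog_arm, never from a script. Its argument "rows" is a list of rows, each an object of numbers: "fingers": the finger opening in mm, from 0 to 85.4; "x", "y", "z": the shift along the tool's x, y, z in mm; "ax", "ay", "az": the turn, a rotation vector about the tool's x, y, z in degrees. A call has exactly 8 rows; each row shifts and turns the commanded pose from where the row before left it, along the tool's axes as they then stand; what a row does not reach is not made up. A row lasts 1/10 s, in which the tool goes at most 50 mm and 8.59 degrees, less where a joint would pass 70% of its speed; a pose out of reach is approached as far as the arm can. A call with a gripper value outside its range is refused whole. The fingers move at their own pace and stop on an object; "force" is the grip in N (left out, the last holds). Time passes only in rows, so rows that do not move let the fingers close, or fill a call up. It gives the time, the measured TCP pose, the force, the opening and the grip force at its end, in the units of the state.
- bot.get_obs(): the state, without advancing time (a new reading comes with each control period).
- bot.read_camera(name): name is "scene" or "top" or "wrist"; returns a dict with "pixels" (384x512x3 uint8, red, green, blue), "vertical_fov" (degrees; the focal length in pixels is half the picture's height over the tangent of half this angle, whatever the lens; pixels are square), "cx", "cy" (the principal point, pixels), "world_from_camera" (4x4, takes a point from camera to world coordinates). Camera axes: x right, y down, z forward; pixel columns grow to the right and rows downward; lengths in m; the calibration is good to about 2 mm. A picture is of the moment at which its call begins. There is no depth.
- bot.hand_in(): hands the job in; it is judged then, once.
The state is a dict: "t": time; "q": joint angles; "joint_vel": joint speeds; "joint_torque": joint torques, N m; "eef_pos": TCP position; "tool_rot": TCP orientation; "contact_force": force on the tool from outside, world axes, zero at the start; "torque": the same for the moment, N m; "gripper_width": opening from 0.0 (shut) to 1.0 (fully open); "grasp_force": force on a finger pad.
Only numpy, scipy, OpenCV 4.12 (cv2) and the standard library are available. Lean on these libraries where they do the work, as an engineer would, in place of code of your own. Each camera call takes 0.05 s, during which the arm holds its last target. There are 200 camera calls.

## Working session

There is one attempt and no reset: what is moved stays moved. The work goes in short steps, Python scripts to look and compute and a tool call to move; the robot and the scene stay as the last step left them, time stands still between calls to the robot, and variables do not carry over. Pictures are saved under pics/ and viewed, at most 10 in all, crops included, and the job is handed in when it is done.

Besides the shell and the picture viewer there is one more tool, called after "Call:" as name(argument=value, ...), one argument or row to a line, values as JSON. jog_arm: Moves the arm, as the interface text tells. Its arguments: {"type":"object","properties":{"rows":{"type":"array","items":{"type":"object","properties":{"fingers":{"type":"number"},"x":{"type":"number"},"y":{"type":"number"},"z":{"type":"number"},"ax":{"type":"number"},"ay":{"type":"number"},"az":{"type":"number"}}}},"force":{"type":"number"}},"required":["rows"]}

```bash
mkdir -p pics; python3 - <<'E'
from station import bot
import cv2,pickle
o=bot.get_obs();print(o['t'],o['eef_pos'],o['tool_rot'],o['contact_force'])
for n in("scene","top"):
    c=bot.read_camera(n);pickle.dump(c,open(n+'.pkl','wb'))
    cv2.imwrite(f'pics/{n}0.png',c['pixels'][:,:,::-1]);print(n,c['vertical_fov'],c['cx'],c['cy'],c['world_from_camera'].round(3).tolist() )
E
```

```text
0.0 [0.25691378 0.62355442 0.2303264 ] [-1.14260834e-04  1.94135557e-01  9.80974288e-01 -9.04533893e-04] [-0.13821124  0.39863858 -0.02062702]
scene 43.228843003455246 250.04999437479626 190.64223558194922 [[-0.628, 0.555, -0.546, 1.289], [0.778, 0.458, -0.429, 0.548], [0.012, -0.694, -0.72, 0.996], [0.0, 0.0, 0.0, 1.0]]
top 51.61635982609743 252.86466951695053 192.03242722412182 [[0.028, -0.981, 0.19, 0.372], [-1.0, -0.03, -0.007, -0.009], [0.013, -0.19, -0.982, 1.068], [0.0, 0.0, 0.0, 1.0]]
```

View pics/scene0.png

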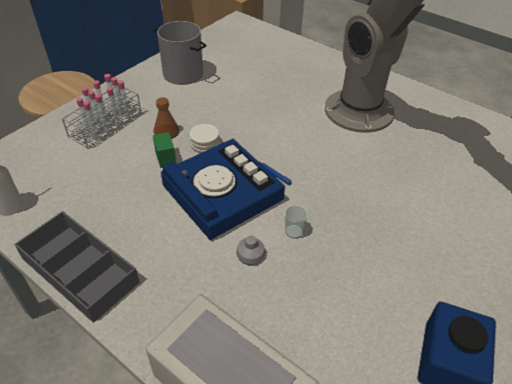

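View pics/top0.png

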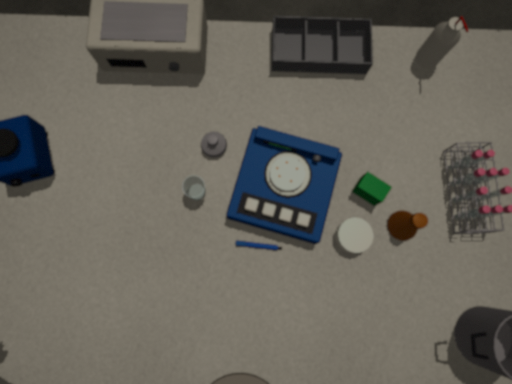

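The top view shows the keys at about (251,205), (268,210), (286,215) and (304,220), with the marker at (258,245) in front of them. The scene view agrees. Next I'll compute the key positions.

```bash
cat >h.py <<'E'
import numpy as np,cv2
def ray(c,u,v,z):
    f=192/np.tan(np.radians(c['vertical_fov']/2));T=c['world_from_camera']
    d=T[:3,:3]@np.array([(u-c['cx'])/f,(v-c['cy'])/f,1.]);o=T[:3,3]
    return o+d*(z-o[2])/d[2]
def keys(c,box,amin=60,thr=130):
    p=c['pixels'];x0,y0,x1,y1=box
    h=cv2.cvtColor(p,cv2.COLOR_RGB2HSV);m=((h[...,1]<70)&(h[...,2]>thr)).astype(np.uint8)
    mm=np.zeros_like(m);mm[y0:y1,x0:x1]=m[y0:y1,x0:x1]
    n,l,s,ce=cv2.connectedComponentsWithStats(mm)
    return [(ce[i],s[i,4]) for i in range(1,n) if s[i,4]>=amin]
E
python3 - <<'E'
import pickle;from h import *
for n,b in(("top",(235,190,320,235)),("scene",(220,140,275,192))):
    c=pickle.load(open(n+'.pkl','rb'))
    for ce,a in keys(c,b,20):print(n,ce.round(1),a,ray(c,*ce,.083).round(4))
c=pickle.load(open('top.pkl','rb'))
h=cv2.cvtColor(c['pixels'],cv2.COLOR_RGB2HSV)
m=cv2.inRange(h,(105,120,40),(125,255,255));m[:,:220]=0;m[236:,:285]=0;m[:,350:]=0
k=max(cv2.findContours(m,0,2)[0],key=cv2.contourArea);r=cv2.minAreaRect(k);print(r)
print([ray(c,*p,.065).round(4) for p in cv2.boxPoints(r)])
print(ray(c,258,245,.015))
E
```

```text
top [291.9 192.3] 31 [ 0.565  -0.1146  0.083 ]
top [251.4 204. ] 102 [ 0.5319 -0.013   0.083 ]
top [268.6 209. ] 101 [ 0.5207 -0.0565  0.083 ]
top [285.6 214.1] 102 [ 0.5091 -0.0992  0.083 ]
top [303.3 219. ] 103 [ 0.498  -0.1435  0.083 ]
scene [260.6 150.1] 660 [ 0.4516 -0.0741  0.083 ]
scene [230.8 149.1] 80 [ 0.5026 -0.1419  0.083 ]
scene [240.3 158.7] 83 [ 0.5166 -0.0952  0.083 ]
scene [249.6 166.4] 88 [ 0.5243 -0.0555  0.083 ]
scene [225.8 178.1] 252 [ 0.6009 -0.0757  0.083 ]
scene [259.7 175.7] 93 [ 0.5355 -0.0114  0.083 ]
((285.24530029296875, 183.64151000976562), (95.32821655273438, 96.42710876464844), 15.94539737701416)
[array([0.4998, 0.0501, 0.065 ]), array([ 0.7499, -0.0102,  0.065 ]), array([ 0.6852, -0.2535,  0.065 ]), array([ 0.4404, -0.1829,  0.065 ])]
[ 0.43427661 -0.03377649  0.015     ]
```

Call:
jog_arm(
  rows=[
    {"fingers": 0,"az": -8},
    {"fingers": 0,"x": -21,"y": -27},
    {"fingers": 0,"x": -21,"y": -27},
    {"fingers": 0,"x": -21,"y": -27},
    {"fingers": 0,"x": -21,"y": -27},
    {"fingers": 0,"x": -21,"y": -27},
    {"fingers": 0,"x": -21,"y": -27},
    {"fingers": 0,"x": -21,"y": -27},
  ],
)

```text
invalid input
```

Call:
jog_arm(
  rows=[
    {"x": -21,"y": -27},
    {"x": -21,"y": -27},
    {"x": -21,"y": -27},
    {"x": -21,"y": -27},
    {"x": -21,"y": -27},
    {"x": -21,"y": -27},
    {"x": -21,"y": -27},
    {"x": -21,"y": -27},
  ],
)

```text
invalid input
```

Call:
jog_arm(
  rows=[
    {"x": -21,"y": -27},
    {"x": -21,"y": -27},
    {"x": -21,"y": -27},
    {"x": -21,"y": -27},
    {"x": -21,"y": -27},
    {},
    {},
    {},
  ],
)

```text
invalid input
```

Call:
jog_arm(
  rows=[
    {"fingers": 0,"x": 0,"y": 0,"z": 0,"ax": 0,"ay": 0,"az": -8},
    {"fingers": 0,"x": -21,"y": -27,"z": 0,"ax": 0,"ay": 0,"az": 0},
    {"fingers": 0,"x": -21,"y": -27,"z": 0,"ax": 0,"ay": 0,"az": 0},
    {"fingers": 0,"x": -21,"y": -27,"z": 0,"ax": 0,"ay": 0,"az": 0},
    {"fingers": 0,"x": -21,"y": -27,"z": 0,"ax": 0,"ay": 0,"az": 0},
    {"fingers": 0,"x": -21,"y": -27,"z": 0,"ax": 0,"ay": 0,"az": 0},
    {"fingers": 0,"x": -21,"y": -27,"z": 0,"ax": 0,"ay": 0,"az": 0},
    {"fingers": 0,"x": -21,"y": -27,"z": 0,"ax": 0,"ay": 0,"az": 0},
  ],
)

```text
t: 0.9
eef_pos: [0.3528, 0.4029, 0.231]
tool_rot: [-0.0, 0.125, 0.992, -0.0]
contact_force: [-0.2, 0.2, -0.2]
gripper_width: 0.001
grasp_force: 0.0
```

Call:
jog_arm(
  rows=[
    {"fingers": 0,"x": -21,"y": -27,"z": 0,"ax": 0,"ay": 0,"az": 0},
    {"fingers": 0,"x": -21,"y": -27,"z": 0,"ax": 0,"ay": 0,"az": 0},
    {"fingers": 0,"x": -21,"y": -27,"z": 0,"ax": 0,"ay": 0,"az": 0},
    {"fingers": 0,"x": -21,"y": -27,"z": 0,"ax": 0,"ay": 0,"az": 0},
    {"fingers": 0,"x": -21,"y": -27,"z": 0,"ax": 0,"ay": 0,"az": 0},
    {"fingers": 0,"x": -21,"y": -27,"z": 0,"ax": 0,"ay": 0,"az": 0},
    {"fingers": 0,"x": -21,"y": -27,"z": 0,"ax": 0,"ay": 0,"az": 0},
    {"fingers": 0,"x": -21,"y": -27,"z": 0,"ax": 0,"ay": 0,"az": 0},
  ],
)

```text
t: 1.7
eef_pos: [0.4617, 0.1521, 0.2311]
tool_rot: [-0.0, 0.125, 0.992, -0.0]
contact_force: [0.2, 0.6, -0.0]
gripper_width: -0.003
grasp_force: 0.0
```

Call:
jog_arm(
  rows=[
    {"fingers": 0,"x": -21,"y": -27,"z": 0,"ax": 0,"ay": 0,"az": 0},
    {"fingers": 0,"x": -21,"y": -27,"z": 0,"ax": 0,"ay": 0,"az": 0},
    {"fingers": 0,"x": -21,"y": -27,"z": 0,"ax": 0,"ay": 0,"az": 0},
    {"fingers": 0,"x": -21,"y": -27,"z": 0,"ax": 0,"ay": 0,"az": 0},
    {"fingers": 0,"x": -11,"y": -14,"z": 0,"ax": 0,"ay": 0,"az": 0},
    {"fingers": 0,"x": 0,"y": 0,"z": 0,"ax": 0,"ay": 0,"az": 0},
    {"fingers": 0,"x": 0,"y": 0,"z": 0,"ax": 0,"ay": 0,"az": 0},
    {"fingers": 0,"x": 0,"y": 0,"z": 0,"ax": 0,"ay": 0,"az": 0},
  ],
)

```text
t: 2.5
eef_pos: [0.5228, 0.0131, 0.231]
tool_rot: [-0.0, 0.124, 0.992, 0.0]
contact_force: [-0.1, 0.8, -0.3]
gripper_width: 0.004
grasp_force: 0.0
```

```bash
python3 - <<'E'
from station import bot
import cv2,pickle
c=bot.read_camera('wrist');pickle.dump(c,open('wrist.pkl','wb'))
cv2.imwrite('pics/w0.png',c['pixels'][:,:,::-1]);o=bot.get_obs();print(o['eef_pos'],o['contact_force'],c['world_from_camera'].round(3).tolist())
E
```

```text
[0.52282447 0.01315203 0.23112145] [-0.34524976 -0.1654576   0.601256  ] [[0.247, 0.915, 0.319, 0.441], [0.969, -0.233, -0.081, 0.033], [0.001, 0.329, -0.944, 0.373], [0.0, 0.0, 0.0, 1.0]]
```

View pics/w0.png

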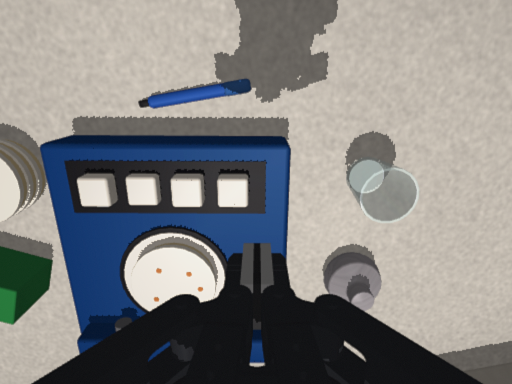

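The wrist view shows all four keys near v=190, at u≈97, 143, 187 and 233 (key 1 is rightmost), and the shut fingers at (257,260). Next I'll locate the keys from this closer view.

```bash
python3 - <<'E'
import pickle;from h import *
c=pickle.load(open('wrist.pkl','rb'))
p=c['pixels'];h=cv2.cvtColor(p,cv2.COLOR_RGB2HSV)
for ce,a in keys(c,(70,162,264,212),300,120):
  P=ray(c,*ce,.082);print(ce.round(1),a,P.round(4))
m=cv2.inRange(h,(0,0,0),(180,255,45));print([ray(c,*q,.065).round(4) for q in((66,162),(265,161),(266,212),(74,213))])
E
```

```text
[ 93.8 191.8] 881 [ 0.4993 -0.1444  0.082 ]
[141.4 190.2] 856 [ 0.5091 -0.0991  0.082 ]
[186.2 191.9] 868 [ 0.5216 -0.0577  0.082 ]
[232.3 191.9] 874 [ 0.5326 -0.0144  0.082 ]
[array([ 0.4668, -0.1687,  0.065 ]), array([0.5147, 0.0231, 0.065 ]), array([0.5681, 0.0111, 0.065 ]), array([ 0.5194, -0.1846,  0.065 ])]
```

Call:
jog_arm(
  rows=[
    {"fingers": 0,"x": -8,"y": -12,"z": 22,"ax": 0,"ay": 0,"az": 0},
    {"fingers": 0,"x": -8.6,"y": -11.6,"z": 22,"ax": 0,"ay": 0,"az": 0},
    {"fingers": 0,"x": 0,"y": 0,"z": 22,"ax": 0,"ay": 0,"az": 0},
    {"fingers": 0,"x": 0,"y": 0,"z": 22,"ax": 0,"ay": 0,"az": 0},
    {"fingers": 0,"x": 0,"y": 0,"z": 22,"ax": 0,"ay": 0,"az": 0},
    {"fingers": 0,"x": 0,"y": 0,"z": 18,"ax": 0,"ay": 0,"az": 0},
    {"fingers": 0,"x": 0,"y": 0,"z": 8,"ax": 0,"ay": 0,"az": 0},
    {"fingers": 0,"x": 0,"y": 0,"z": 0,"ax": 0,"ay": 0,"az": 0},
  ],
)

```text
t: 3.35
eef_pos: [0.5327, -0.0144, 0.0945]
tool_rot: [-0.001, 0.125, 0.992, -0.0]
contact_force: [-0.3, -0.5, -0.1]
gripper_width: 0.002
grasp_force: 0.0
```

Next, slowly down to z≈0.080. An up key should give about 6 N there, and a latched one nothing.

Call:
jog_arm(
  rows=[
    {"fingers": 0,"x": 0,"y": 0,"z": 5,"ax": 0,"ay": 0,"az": 0},
    {"fingers": 0,"x": 0,"y": 0,"z": 4,"ax": 0,"ay": 0,"az": 0},
    {"fingers": 0,"x": 0,"y": 0,"z": 2,"ax": 0,"ay": 0,"az": 0},
    {"fingers": 0,"x": 0,"y": 0,"z": 1,"ax": 0,"ay": 0,"az": 0},
    {"fingers": 0,"x": 0,"y": 0,"z": 1,"ax": 0,"ay": 0,"az": 0},
    {"fingers": 0,"x": 0,"y": 0,"z": 1,"ax": 0,"ay": 0,"az": 0},
    {"fingers": 0,"x": 0,"y": 0,"z": 0,"ax": 0,"ay": 0,"az": 0},
    {"fingers": 0,"x": 0,"y": 0,"z": 0,"ax": 0,"ay": 0,"az": 0},
  ],
)

```text
t: 4.15
eef_pos: [0.5336, -0.0152, 0.0816]
tool_rot: [0.0, 0.125, 0.992, 0.0]
contact_force: [-1.4, 0.3, 4.4]
gripper_width: -0.001
grasp_force: 2.1
```

Key 1 is up: 4.4 N at 1.4 mm. Key 2 next.

Call:
jog_arm(
  rows=[
    {"fingers": 0,"x": 0,"y": 0,"z": -4,"ax": 0,"ay": 0,"az": 0},
    {"fingers": 0,"x": 0,"y": 0,"z": -10,"ax": 0,"ay": 0,"az": 0},
    {"fingers": 0,"x": 0,"y": -15,"z": 0,"ax": 0,"ay": 0,"az": 0},
    {"fingers": 0,"x": 0,"y": -20,"z": 0,"ax": 0,"ay": 0,"az": 0},
    {"fingers": 0,"x": 0,"y": -10,"z": 0,"ax": 0,"ay": 0,"az": 0},
    {"fingers": 0,"x": 0,"y": 0,"z": 3,"ax": 0,"ay": 0,"az": 0},
    {"fingers": 0,"x": 0,"y": 0,"z": 0,"ax": 0,"ay": 0,"az": 0},
    {"fingers": 0,"x": 0,"y": 0,"z": 0,"ax": 0,"ay": 0,"az": 0},
  ],
)

```text
t: 4.95
eef_pos: [0.5224, -0.058, 0.0921]
tool_rot: [-0.0, 0.125, 0.992, 0.0]
contact_force: [-0.2, 0.0, -0.5]
gripper_width: -0.004
grasp_force: 0.0
```

Call:
jog_arm(
  rows=[
    {"fingers": 0,"x": 0,"y": 0,"z": 4,"ax": 0,"ay": 0,"az": 0},
    {"fingers": 0,"x": 0,"y": 0,"z": 2,"ax": 0,"ay": 0,"az": 0},
    {"fingers": 0,"x": 0,"y": 0,"z": 2,"ax": 0,"ay": 0,"az": 0},
    {"fingers": 0,"x": 0,"y": 0,"z": 1,"ax": 0,"ay": 0,"az": 0},
    {"fingers": 0,"x": 0,"y": 0,"z": 1,"ax": 0,"ay": 0,"az": 0},
    {"fingers": 0,"x": 0,"y": 0,"z": 1,"ax": 0,"ay": 0,"az": 0},
    {"fingers": 0,"x": 0,"y": 0,"z": 0,"ax": 0,"ay": 0,"az": 0},
    {"fingers": 0,"x": 0,"y": 0,"z": 0,"ax": 0,"ay": 0,"az": 0},
  ],
)

```text
t: 5.75
eef_pos: [0.5222, -0.0586, 0.0814]
tool_rot: [-0.0, 0.125, 0.992, 0.0]
contact_force: [-2.6, 2.2, 3.9]
gripper_width: 0.002
grasp_force: 2.2
```

Key 2 is up too. Key 3 next.

Call:
jog_arm(
  rows=[
    {"fingers": 0,"x": 0,"y": 0,"z": -4,"ax": 0,"ay": 0,"az": 0},
    {"fingers": 0,"x": 0,"y": 0,"z": -10,"ax": 0,"ay": 0,"az": 0},
    {"fingers": 0,"x": 0,"y": -15,"z": 0,"ax": 0,"ay": 0,"az": 0},
    {"fingers": 0,"x": 0,"y": -18,"z": 0,"ax": 0,"ay": 0,"az": 0},
    {"fingers": 0,"x": 0,"y": -10,"z": 0,"ax": 0,"ay": 0,"az": 0},
    {"fingers": 0,"x": 0,"y": 0,"z": 3,"ax": 0,"ay": 0,"az": 0},
    {"fingers": 0,"x": 0,"y": 0,"z": 0,"ax": 0,"ay": 0,"az": 0},
    {"fingers": 0,"x": 0,"y": 0,"z": 0,"ax": 0,"ay": 0,"az": 0},
  ],
)

```text
t: 6.55
eef_pos: [0.5117, -0.0998, 0.0921]
tool_rot: [-0.0, 0.125, 0.992, 0.0]
contact_force: [0.3, -0.8, 0.8]
gripper_width: -0.001
grasp_force: 0.0
```

Call:
jog_arm(
  rows=[
    {"fingers": 0,"x": 0,"y": 0,"z": 4,"ax": 0,"ay": 0,"az": 0},
    {"fingers": 0,"x": 0,"y": 0,"z": 2,"ax": 0,"ay": 0,"az": 0},
    {"fingers": 0,"x": 0,"y": 0,"z": 2,"ax": 0,"ay": 0,"az": 0},
    {"fingers": 0,"x": 0,"y": 0,"z": 1,"ax": 0,"ay": 0,"az": 0},
    {"fingers": 0,"x": 0,"y": 0,"z": 1,"ax": 0,"ay": 0,"az": 0},
    {"fingers": 0,"x": 0,"y": 0,"z": 1,"ax": 0,"ay": 0,"az": 0},
    {"fingers": 0,"x": 0,"y": 0,"z": 0,"ax": 0,"ay": 0,"az": 0},
    {"fingers": 0,"x": 0,"y": 0,"z": 0,"ax": 0,"ay": 0,"az": 0},
  ],
)

```text
t: 7.35
eef_pos: [0.5116, -0.1005, 0.0813]
tool_rot: [0.0, 0.125, 0.992, 0.0]
contact_force: [0.0, 0.2, -0.3]
gripper_width: -0.004
grasp_force: 0.0
```

No contact on key 3 where keys 1 and 2 pushed back, so it looks latched. I'll go down lightly to confirm it feels solid 5 mm lower.

Call:
jog_arm(
  rows=[
    {"fingers": 0,"x": 0,"y": 0,"z": 1,"ax": 0,"ay": 0,"az": 0},
    {"fingers": 0,"x": 0,"y": 0,"z": 1,"ax": 0,"ay": 0,"az": 0},
    {"fingers": 0,"x": 0,"y": 0,"z": 1,"ax": 0,"ay": 0,"az": 0},
    {"fingers": 0,"x": 0,"y": 0,"z": 0.5,"ax": 0,"ay": 0,"az": 0},
    {"fingers": 0,"x": 0,"y": 0,"z": 0.5,"ax": 0,"ay": 0,"az": 0},
    {"fingers": 0,"x": 0,"y": 0,"z": 0,"ax": 0,"ay": 0,"az": 0},
    {"fingers": 0,"x": 0,"y": 0,"z": 0,"ax": 0,"ay": 0,"az": 0},
    {"fingers": 0,"x": 0,"y": 0,"z": 0,"ax": 0,"ay": 0,"az": 0},
  ],
)

```text
t: 8.15
eef_pos: [0.5117, -0.1005, 0.0779]
tool_rot: [0.0, 0.125, 0.992, 0.0]
contact_force: [-2.3, -0.2, 8.1]
gripper_width: -0.004
grasp_force: 4.0
```

Contact at 0.078 with 8 N and no travel: key 3 is the latched one. Now pressing it home gently.

Call:
jog_arm(
  rows=[
    {"fingers": 0,"x": 0,"y": 0,"z": 1,"ax": 0,"ay": 0,"az": 0},
    {"fingers": 0,"x": 0,"y": 0,"z": 1,"ax": 0,"ay": 0,"az": 0},
    {"fingers": 0,"x": 0,"y": 0,"z": 1,"ax": 0,"ay": 0,"az": 0},
    {"fingers": 0,"x": 0,"y": 0,"z": 1,"ax": 0,"ay": 0,"az": 0},
    {"fingers": 0,"x": 0,"y": 0,"z": 1,"ax": 0,"ay": 0,"az": 0},
    {"fingers": 0,"x": 0,"y": 0,"z": 1,"ax": 0,"ay": 0,"az": 0},
    {"fingers": 0,"x": 0,"y": 0,"z": 1,"ax": 0,"ay": 0,"az": 0},
    {"fingers": 0,"x": 0,"y": 0,"z": 0.5,"ax": 0,"ay": 0,"az": 0},
  ],
)

```text
t: 8.95
eef_pos: [0.5117, -0.1005, 0.0709]
tool_rot: [0.0, 0.125, 0.992, 0.0]
contact_force: [-5.9, 1.7, 16.7]
gripper_width: -0.002
grasp_force: 8.3
```

Call:
jog_arm(
  rows=[
    {"fingers": 0,"x": 0,"y": 0,"z": 0.5,"ax": 0,"ay": 0,"az": 0},
    {"fingers": 0,"x": 0,"y": 0,"z": 0.5,"ax": 0,"ay": 0,"az": 0},
    {"fingers": 0,"x": 0,"y": 0,"z": 0,"ax": 0,"ay": 0,"az": 0},
    {"fingers": 0,"x": 0,"y": 0,"z": 0,"ax": 0,"ay": 0,"az": 0},
    {"fingers": 0,"x": 0,"y": 0,"z": 0,"ax": 0,"ay": 0,"az": 0},
    {"fingers": 0,"x": 0,"y": 0,"z": 0,"ax": 0,"ay": 0,"az": 0},
    {"fingers": 0,"x": 0,"y": 0,"z": 0,"ax": 0,"ay": 0,"az": 0},
    {"fingers": 0,"x": 0,"y": 0,"z": 0,"ax": 0,"ay": 0,"az": 0},
  ],
)

```text
t: 9.75
eef_pos: [0.5117, -0.1005, 0.0702]
tool_rot: [0.0, 0.125, 0.992, 0.0]
contact_force: [-5.5, 1.1, 17.5]
gripper_width: -0.002
grasp_force: 8.9
```

The key is fully home (12.8 mm, 17.5 N). Letting go smoothly.

Call:
jog_arm(
  rows=[
    {"fingers": 0,"x": 0,"y": 0,"z": -2,"ax": 0,"ay": 0,"az": 0},
    {"fingers": 0,"x": 0,"y": 0,"z": -2,"ax": 0,"ay": 0,"az": 0},
    {"fingers": 0,"x": 0,"y": 0,"z": -3,"ax": 0,"ay": 0,"az": 0},
    {"fingers": 0,"x": 0,"y": 0,"z": -3,"ax": 0,"ay": 0,"az": 0},
    {"fingers": 0,"x": 0,"y": 0,"z": -3,"ax": 0,"ay": 0,"az": 0},
    {"fingers": 0,"x": 0,"y": 0,"z": -8,"ax": 0,"ay": 0,"az": 0},
    {"fingers": 0,"x": 0,"y": 0,"z": -2,"ax": 0,"ay": 0,"az": 0},
    {"fingers": 0,"x": 0,"y": 0,"z": 0,"ax": 0,"ay": 0,"az": 0},
  ],
)

```text
t: 10.55
eef_pos: [0.5119, -0.1005, 0.0921]
tool_rot: [0.0, 0.125, 0.992, 0.0]
contact_force: [0.5, -0.3, 0.1]
gripper_width: 0.006
grasp_force: 0.0
```

A light tap on key 3 will check that it is up. After that, lift clear.

Call:
jog_arm(
  rows=[
    {"fingers": 0,"x": 0,"y": 0,"z": 4,"ax": 0,"ay": 0,"az": 0},
    {"fingers": 0,"x": 0,"y": 0,"z": 2,"ax": 0,"ay": 0,"az": 0},
    {"fingers": 0,"x": 0,"y": 0,"z": 2,"ax": 0,"ay": 0,"az": 0},
    {"fingers": 0,"x": 0,"y": 0,"z": 1,"ax": 0,"ay": 0,"az": 0},
    {"fingers": 0,"x": 0,"y": 0,"z": 1,"ax": 0,"ay": 0,"az": 0},
    {"fingers": 0,"x": 0,"y": 0,"z": 1,"ax": 0,"ay": 0,"az": 0},
    {"fingers": 0,"x": 0,"y": 0,"z": 0,"ax": 0,"ay": 0,"az": 0},
    {"fingers": 0,"x": 0,"y": 0,"z": 0,"ax": 0,"ay": 0,"az": 0},
  ],
)

```text
t: 11.35
eef_pos: [0.5113, -0.1005, 0.0809]
tool_rot: [-0.0, 0.125, 0.992, 0.0]
contact_force: [-3.0, 0.8, 4.8]
gripper_width: 0.005
grasp_force: 2.5
```

Call:
jog_arm(
  rows=[
    {"fingers": 0,"x": 0,"y": 0,"z": -3,"ax": 0,"ay": 0,"az": 0},
    {"fingers": 0,"x": 0,"y": 0,"z": -5,"ax": 0,"ay": 0,"az": 0},
    {"fingers": 0,"x": 0,"y": 0,"z": -15,"ax": 0,"ay": 0,"az": 0},
    {"fingers": 0,"x": 0,"y": 0,"z": -25,"ax": 0,"ay": 0,"az": 0},
    {"fingers": 0,"x": 0,"y": 0,"z": -25,"ax": 0,"ay": 0,"az": 0},
    {"fingers": 0,"x": 0,"y": 0,"z": -25,"ax": 0,"ay": 0,"az": 0},
    {"fingers": 0,"x": 0,"y": 0,"z": -10,"ax": 0,"ay": 0,"az": 0},
    {"fingers": 0,"x": 0,"y": 0,"z": 0,"ax": 0,"ay": 0,"az": 0},
  ],
)

```text
t: 12.15
eef_pos: [0.5128, -0.1005, 0.1901]
tool_rot: [0.002, 0.125, 0.992, 0.0]
contact_force: [-0.1, -0.9, -1.1]
gripper_width: -0.003
grasp_force: 0.0
```

Key 3 now pushes back like the other up keys (4.8 N) and the arm is clear, so I'm handing in.

```bash
python3 -c "
from station import bot
print(bot.hand_in())"
```

```text
the job is handed in; nothing more can be done
None
```

The third key was the latched one: I pressed it fully home (12.8 mm, 17.5 N), let it go, and a light tap showed it had sprung up like keys 1 and 2; I didn't tap key 4, saw no contact with anything else, and handed the job in at about 12 s.

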